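# Stack the L-shaped frame brackets in alternating directions

## Task

Tidy away the frame brackets into a pile on the grey L-shaped bracket: lay the red bracket flat on the grey one's plate, turned the opposite way, with its free end close up to the grey one's standing leg, then lay the blue bracket on the red one in the same manner, turned the opposite way again so that it faces as the grey one does. All standing legs point up, the sides of the pile are in line, every plate lies flat and level on the one below, not on a leg, and the pile stands by itself.

Things in the scene. Friction and masses are not known exactly. Their poses are not given: they have to be found in the camera images.
- grey_bracket_center (a point): Grey L bracket, foot of the pile, loose, 0.3 kg. Plate 96 x 46 x 16 mm lying flat; a leg 16 mm thick, full width, stands up at one end to 31 mm above the underside. Point: middle of plate, 8 mm above its underside. x: along the plate to the leg end (leg at 32 to 48 mm, free end at -48), y: across, z: up. A bracket laid on it the opposite way has its point 16 mm higher and, with 0 to 20 mm gap to this leg, 16 to 36 mm along -x.
- red_bracket_center (a point): Red L bracket, loose on the table, about 0.22 kg, same shape. Plate 96 x 46 x 16 mm lying flat; a leg 16 mm thick, full width, stands up at one end to 31 mm above the underside. Point: middle of plate, 8 mm above its underside. x: along the plate to the leg end (leg at 32 to 48 mm, free end at -48), y: across, z: up.
- blue_bracket_center (a point): Blue L bracket, loose on the table, about 0.22 kg, same shape (the yellow one is no part of the job). Plate 96 x 46 x 16 mm lying flat; a leg 16 mm thick, full width, stands up at one end to 31 mm above the underside. Point: middle of plate, 8 mm above its underside. x: along the plate to the leg end (leg at 32 to 48 mm, free end at -48), y: across, z: up.
Things that resemble listed ones, but are neither listed nor needed, are in the scene too. What is shaped like the part that bears red_bracket_center but green is not meant.

How it is judged:
On the way, in this order (a step that is already met when the one before it is completed fails the run):
1. the red bracket lies flat on the grey one, turned the opposite way (x of red_bracket_center in the frame of grey_bracket_center between -0.038 and -0.011 m and x of grey_bracket_center in the frame of red_bracket_center between -0.038 and -0.011 m and y of red_bracket_center in the frame of grey_bracket_center between -0.015 and 0.015 m and z of red_bracket_center in the frame of grey_bracket_center between 0.012 and 0.02 m and angle between the x axis of red_bracket_center and the x axis of grey_bracket_center, either way round below 0.2 rad and angle between each of red_bracket_center, grey_bracket_center's own z axis and vertical below 0.1 rad), for 0.2 s.
2. the blue bracket lies flat on the red one, turned the opposite way again (x of blue_bracket_center in the frame of red_bracket_center between -0.038 and -0.011 m and x of red_bracket_center in the frame of blue_bracket_center between -0.038 and -0.011 m and y of blue_bracket_center in the frame of red_bracket_center between -0.015 and 0.015 m and z of blue_bracket_center in the frame of red_bracket_center between 0.012 and 0.02 m and angle between the x axis of blue_bracket_center and the x axis of red_bracket_center, either way round below 0.2 rad and angle between each of blue_bracket_center, red_bracket_center's own z axis and vertical below 0.1 rad), for 0.2 s.
At the end, for the whole second after the job is handed in: Red lies on grey and blue on red, legs up, each turned opposite to the one below within 11 degrees, its point 11 to 38 mm from the lower one's, away from that one's leg, sides in line within 15 mm, 12 to 20 mm higher, all level within 5 degrees (all of step 2 and x of red_bracket_center in the frame of grey_bracket_center between -0.038 and -0.011 m and x of grey_bracket_center in the frame of red_bracket_center between -0.038 and -0.011 m and y of red_bracket_center in the frame of grey_bracket_center between -0.015 and 0.015 m and z of red_bracket_center in the frame of grey_bracket_center between 0.012 and 0.02 m and angle between the x axis of red_bracket_center and the x axis of grey_bracket_center, either way round below 0.2 rad and angle between grey_bracket_center's own z axis and vertical below 0.1 rad); the robot touches nothing.
It also fails if it takes over 72 s, if anything falls off the work surface, if the arm or the gripper's body presses on something with over 40 N, if the wrist force passes 120 N, or if a joint passes its speed limit or range.

## Robot

A 6-joint arm with a two-finger parallel gripper is mounted at the origin on a cart in front of the work surface, level with it; the furniture and walls round the work are solid. World frame = base frame: x ahead of the robot, y to its left, z up, the work surface at z = 0. Lengths are in m, angles in rad, forces in N, time in s.
With the tool pointing down it reaches from about 0.225 to 0.725 m from the base axis. Payload 3.1 kg.
Tool frame: the origin (TCP) lies midway between the tips of the shut fingers; the grasp point (between the pads) lies 19 mm behind it; z points along the fingers, y is the line along which they close (so a half turn about z gives the same grasp; the last joint's range is limited). The gripper opens to 85 mm and grips with 20 to 120 N. Pads are 22 mm wide; open, the fingers measure 114 mm over their backs; the gripper's body (76 mm by 85 mm) begins 54 mm behind the grasp point. The pads swing forward as they close: fully open they stand 13 mm farther back than shut.
Start: joints at [1.018, 0.048, 0.099, 1.622, 0, 1.443], TCP at [0.216, 0.478, 0.198] pointing down, gripper open.
Joint ranges: [-2.91, 2.91], [-0.99, 1.94], [-1.21, 1.42], [-2.12, 2.29], [-1.49, 1.47], [-3.14, 3.14]. Speed limits (rad/s): [2.79, 2.79, 3.14, 3.14, 3.14, 3.14].

## Interface

Orientations are given as a 3x3 rotation matrix whose columns are the frame's x, y, z axes.
In Python, from workcell import arm gives the robot as it stands.
- The arm moves only by the tool step_arm, never from a script. Its argument "plan" is a list of rows, each an object of numbers: "dx", "dy", "dz": the shift along the tool's x, y, z in mm; "rx", "ry", "rz": the turn, a rotation vector about the tool's x, y, z in degrees. A call has 1 to 12 rows; each row is the pose to reach, as a shift and turn from the pose commanded when the call began, along the tool's axes at that moment; what a row does not reach only later rows make up. A row lasts 1/10 s, in which the tool goes at most 50 mm and 8.59 degrees, less where a joint would pass 70% of its speed; a pose out of reach is approached as far as the arm can. A call with a gripper value outside its range is refused whole. "claw" is the opening, from 0 (shut) to 1 (fully open), set as the call begins (left out, the last holds). The fingers move at their own pace and stop on an object; the grip force is fixed at half the most. Time passes only in rows, so rows that repeat a pose let the fingers close. It gives the time, the measured TCP pose, the force, the opening and the grip force at its end, in the units of the state.
- arm.state(): the state, without advancing time (a new reading comes with each control period).
- arm.grab_frame(name): name is "side" or "top"; returns the picture (480x640x3 uint8, red, green, blue); there is no depth.
- arm.camera_model(name): a dict with "fx", "fy", "cx", "cy" (pixels), "R" (3x3) and "t" (3): a world point X has camera coordinates R X + t. Camera axes: x right, y down, z forward; pixel columns grow to the right and rows downward; lengths in m; the calibration is good to about 2 mm. A picture is of the moment at which its call begins. camera_model takes no time and is no camera call.
- arm.job_done(): hands the job in; it is judged then, once.
The state is a dict: "time": time; "joints": joint angles; "dq": joint speeds; "effort": joint torques, N m; "position": TCP position; "eef_rot": TCP orientation; "wrist_force": force on the tool from outside, world axes, zero at the start; "ft_torque": the same for the moment, N m; "opening": opening from 0.0 (shut) to 1.0 (fully open); "grasp_force": force on a finger pad.
Only numpy, scipy, OpenCV 4.12 (cv2) and the standard library are available. Lean on these libraries where they do the work, as an engineer would, in place of code of your own. Each camera call takes 0.05 s, during which the arm holds its last target. There are 200 camera calls.

## Working session

There is one attempt and no reset: what is moved stays moved. The work goes in short steps, Python scripts to look and compute and a tool call to move; the robot and the scene stay as the last step left them, time stands still between calls to the robot, and variables do not carry over. Pictures are saved under pics/ and viewed, at most 10 in all, crops included, and the job is handed in when it is done.

Besides the shell and the picture viewer there is one more tool, called after "Request:" as name(argument=value, ...), one argument or row to a line, values as JSON. step_arm: Moves the arm, as the interface text tells. Its arguments: {"type":"object","properties":{"plan":{"type":"array","items":{"type":"object","properties":{"dx":{"type":"number"},"dy":{"type":"number"},"dz":{"type":"number"},"rx":{"type":"number"},"ry":{"type":"number"},"rz":{"type":"number"}}}},"claw":{"type":"number"}},"required":["plan"]}

```bash
mkdir -p pics; python3 - <<'E'
from workcell import arm
import cv2,numpy as np
for n in("top","side"):
    cv2.imwrite(f"pics/{n}0.png",arm.grab_frame(n)[:,:,::-1]); m=arm.camera_model(n); print(n,{k:np.round(v,4).tolist() for k,v in m.items()})
s=arm.state(); print(s["time"],s["position"],s["eef_rot"],s["opening"])
E
```

```text
top {'fx': 486.6439, 'fy': 486.6439, 'cx': 326.2643, 'cy': 247.8609, 'R': [[0.016, -0.9998, 0.0119], [-0.9981, -0.0167, -0.0586], [0.0588, -0.011, -0.9982]], 't': [-0.0105, 0.502, 1.0332]}
side {'fx': 468.1809, 'fy': 468.1809, 'cx': 319.242, 'cy': 233.1774, 'R': [[0.9793, -0.2022, 0.0013], [-0.1128, -0.5515, -0.8265], [0.1678, 0.8093, -0.5629]], 't': [-0.4629, 0.093, 0.9713]}
0.1 [0.21603282 0.47777079 0.19680133] [[-9.11091747e-01  4.12201887e-01 -1.19683983e-03]
 [ 4.12203506e-01  9.11089845e-01 -1.88769307e-03]
 [ 3.12317967e-04 -2.21320315e-03 -9.99997502e-01]] 0.9991703050730413
```

View pics/top0.png

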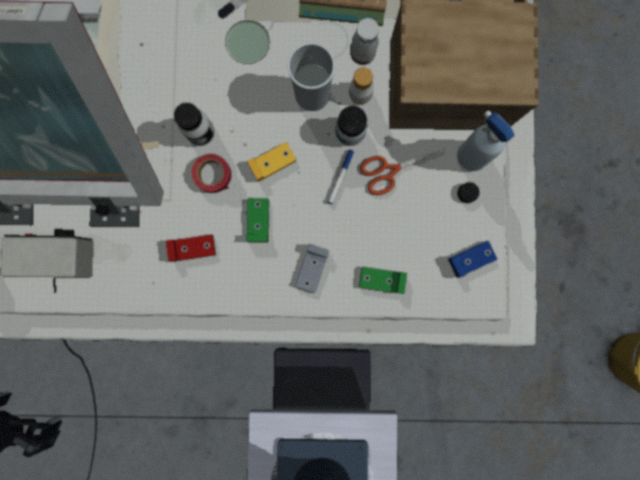

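View pics/side0.png

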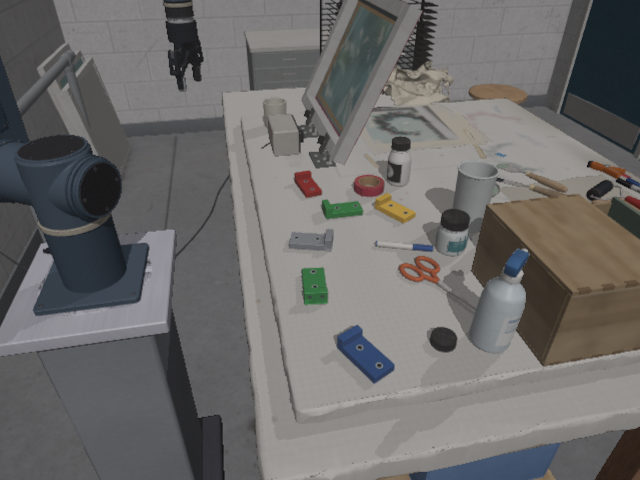

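Red at top (191,248), blue at (473,258) and grey at (312,268). Yellow at (272,161) and the greens at (258,220) and (383,280) are not meant because of their colour. I'll confirm with enlarged crops.

```bash
python3 - <<'E'
import cv2,numpy as np
t=cv2.imread("pics/top0.png");s=cv2.imread("pics/side0.png")
f=lambda im,u,v:cv2.resize(im[v-33:v+33,u-33:u+33],(264,264),interpolation=cv2.INTER_CUBIC)
r=lambda im,p:np.hstack([f(im,*q) for q in p])
cv2.imwrite("pics/crop.png",np.vstack([r(t,[(191,248),(312,268),(473,258)]),r(s,[(308,184),(312,240),(365,354)])]))
E
```

```text
(no output)
```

View pics/crop.png

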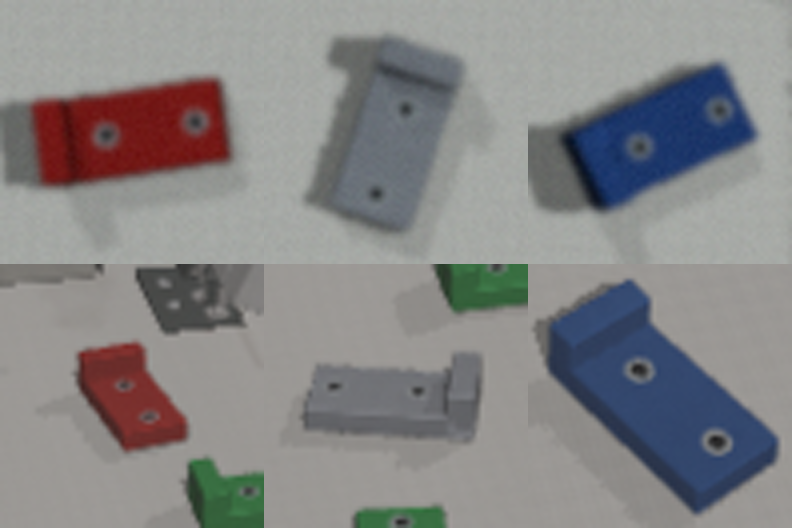

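```bash
cat > h.py <<'E'
from workcell import arm
import numpy as np, sys
from scipy.optimize import least_squares
C={n:arm.camera_model(n) for n in("top","side")}
def proj(n,X):
    m=C[n];c=X@np.array(m["R"]).T+np.array(m["t"])
    return np.c_[m["fx"]*c[:,0]/c[:,2]+m["cx"],m["fy"]*c[:,1]/c[:,2]+m["cy"]]
def world(p,M):
    x,y,a=p[:3];z=p[3] if len(p)>3 else .008;c,s=np.cos(a),np.sin(a)
    return M/1000@np.array([[c,-s,0],[s,c,0],[0,0,1]]).T+[x,y,z]
def fit(obs,p0):
    # obs: list of (cam,u,v,(mx,my,mz))
    M=np.array([o[3] for o in obs],float);uv=np.array([o[1:3] for o in obs],float);cam=np.array([o[0] for o in obs])
    def r(p):
        X=world(p,M);e=np.empty_like(uv)
        for n in C: e[cam==n]=proj(n,X[cam==n])-uv[cam==n]
        return e.ravel()
    s=least_squares(r,p0,loss="soft_l1");return s.x,r(s.x).reshape(-1,2)
E
cat > m.py <<'E'
from h import *
def mk(cam,ou,ov,L): return [(cam,ou+u/4-.375,ov+v/4-.375,m) for u,v,m in L]
red=mk("top",158,215,[(33,102,(48,-23,23)),(42,185,(48,23,23)),(218,79,(-48,-23,8)),(230,160,(-48,23,8))])+\
 mk("side",275,151,[(80,88,(48,23,23)),(138,80,(48,-23,23)),(125,184,(-48,23,-8)),(187,174,(-48,-23,-8))])
grey=mk("top",279,235,[(119,36,(48,23,23)),(199,60,(48,-23,23)),(66,205,(-48,23,8)),(144,230,(-48,-23,8))])+\
 mk("side",279,207,[(41,164,(-48,-23,-8)),(51,101,(-48,23,8)),(218,89,(48,23,23)),(190,89,(32,23,23)),(210,176,(48,-23,-8))])
blue=mk("top",440,225,[(194,64,(-48,-23,8)),(229,135,(-48,23,8)),(38,133,(48,-23,-8)),(77,210,(48,23,-8))])+\
 mk("side",332,321,[(21,54,(48,23,23)),(102,17,(48,-23,23)),(121,33,(32,-23,23)),(170,249,(-48,23,-8)),(249,196,(-48,-23,-8))])
for n,o,a in(("red",red,1.6),("grey",grey,-.3),("blue",blue,2.1)):
    p,e=fit(o,[.45,0,a]);print(n,np.round(p,4),"\n",np.round(e,1).tolist())
E
python3 m.py
```

```text
red [0.4984 0.287  1.7329] 
 [[-0.4, -0.7], [0.1, 0.1], [0.0, -0.9], [-0.1, 0.0], [-1.1, 0.1], [-0.0, -0.5], [-0.6, 2.0], [0.0, 1.5]]
grey [ 0.459   0.0285 -0.2995] 
 [[-0.2, -1.0], [0.5, -0.3], [-0.8, -0.2], [0.2, 0.2], [-0.3, 1.4], [-0.0, -0.1], [-0.4, -0.2], [-0.3, -0.6], [-0.1, 0.9]]
blue [ 0.4853 -0.3182  2.0238] 
 [[-0.3, -1.6], [0.3, -0.0], [-3.0, 0.2], [-3.6, 0.1], [-0.5, 1.5], [-0.5, -1.1], [0.9, 0.2], [-0.3, 1.6], [0.3, 0.8]]
```

```bash
sed -i 's/(48,-23,-8)),(77,210,(48,23,-8))/(48,-23,23)),(77,210,(48,23,23))/' m.py; cat >> m.py <<'E'
def tri(a,b):
    f=lambda X:np.r_[proj("top",X[None])[0]-a,proj("side",X[None])[0]-b]
    s=least_squares(f,[.6,.3,.1]);return s.x,s.fun
print("monitor corner",tri((160,202),(342,163)))
E
cat > go.py <<'E'
# usage: go.py x y z yaw_y_deg -> plan numbers in tool axes, from the measured pose
from h import *
from scipy.spatial.transform import Rotation as Ro
x,y,z,a=map(float,sys.argv[1:5]);s=arm.state();R=np.array(s["eef_rot"]);a=np.radians(a)
Y=np.array([np.cos(a),np.sin(a),0]);Z=np.array([0,0,-1.]);T=np.c_[np.cross(Y,Z),Y,Z]
print("t",round(s["time"],2),"d mm",np.round(1000*R.T@(np.array([x,y,z])-s["position"]),1),"r deg",np.round(np.degrees(Ro.from_matrix(R.T@T).as_rotvec()),1))
E
python3 m.py|grep -A3 -E "blue|mon"; python3 go.py .4978 .2905 .15 9.3
```

```text
blue [ 0.4853 -0.3171  2.02  ] 
 [[-0.7, -1.5], [-0.1, 0.1], [0.2, -0.4], [-0.1, 0.0], [-0.6, 1.0], [-0.5, -1.6], [0.8, -0.3], [-0.6, 1.1], [0.1, 0.4]]
monitor corner (array([0.59825263, 0.34856799, 0.0389054 ]), array([ 0.70714955, -3.10414907, -4.28393413,  0.27806387]))
t 0.1 d mm [-333.9  -54.4   46.8] r deg [-0.1  0.  56.4]
```

Request:
step_arm(
  plan=[
    {"dx":-334,"dy":-54,"dz":47,"rz":56.4},
    {"dx":-334,"dy":-54,"dz":47,"rz":56.4},
    {"dx":-334,"dy":-54,"dz":47,"rz":56.4},
    {"dx":-334,"dy":-54,"dz":47,"rz":56.4},
    {"dx":-334,"dy":-54,"dz":47,"rz":56.4},
    {"dx":-334,"dy":-54,"dz":47,"rz":56.4},
    {"dx":-334,"dy":-54,"dz":47,"rz":56.4},
    {"dx":-334,"dy":-54,"dz":47,"rz":56.4},
    {"dx":-334,"dy":-54,"dz":47,"rz":56.4},
    {"dx":-334,"dy":-54,"dz":47,"rz":56.4},
    {"dx":-334,"dy":-54,"dz":47,"rz":56.4},
    {"dx":-334,"dy":-54,"dz":47,"rz":56.4},
  ],
  claw=1,
)

```text
invalid input
```

```bash
python3 go.py .4978 .2905 .001 9.3; python3 -c "
from workcell import arm;print(arm.state()['joints'])"
```

```text
t 0.1 d mm [-334.   -54.   195.8] r deg [-0.1  0.  56.4]
[1.01818495e+00 4.87009799e-02 9.77138646e-02 1.62204417e+00
 2.78260315e-05 1.44305587e+00]
```

Request:
step_arm(
  plan=[
    {"dx":-40,"dy":-6,"dz":6,"rx":0,"ry":0,"rz":7},
    {"dx":-80,"dy":-13,"dz":12,"rx":0,"ry":0,"rz":14},
    {"dx":-120,"dy":-20,"dz":18,"rx":0,"ry":0,"rz":21},
    {"dx":-160,"dy":-26,"dz":24,"rx":0,"ry":0,"rz":28},
    {"dx":-200,"dy":-32,"dz":30,"rx":0,"ry":0,"rz":35},
    {"dx":-240,"dy":-39,"dz":36,"rx":0,"ry":0,"rz":42},
    {"dx":-280,"dy":-46,"dz":42,"rx":0,"ry":0,"rz":49},
    {"dx":-334,"dy":-54,"dz":47,"rx":0,"ry":0,"rz":56.4},
    {"dx":-334,"dy":-54,"dz":47,"rx":0,"ry":0,"rz":56.4},
    {"dx":-334,"dy":-54,"dz":47,"rx":0,"ry":0,"rz":56.4},
    {"dx":-334,"dy":-54,"dz":47,"rx":0,"ry":0,"rz":56.4},
  ],
)

```text
time: 1.2
position: [0.4975, 0.2919, 0.1506]
eef_rot: [[-0.162, 0.987, -0.001], [0.987, 0.162, 0.0], [0.0, -0.001, -1.0]]
wrist_force: [-0.6, 0.2, 0.1]
opening: 1.005
grasp_force: 0.0
```

```bash
python3 go.py .4978 .2905 .001 9.3; python3 -c "
from workcell import arm;print(arm.state()['joints'])"
```

```text
t 1.2 d mm [ -1.4   0.3 149.6] r deg [-0.1 -0.   0. ]
[4.13885840e-01 1.78893229e-01 1.47632893e-01 1.54079217e+00
 6.93509195e-04 1.82202517e+00]
```

Request:
step_arm(
  plan=[
    {"dx":-1,"dz":40},
    {"dx":-1,"dz":80},
    {"dx":-1,"dz":110},
    {"dx":-1,"dz":130},
    {"dx":-1,"dz":140},
    {"dx":-1,"dz":149},
    {"dx":-1,"dz":149},
    {"dx":-1,"dz":149},
  ],
)

```text
invalid input
```

Request:
step_arm(
  plan=[
    {"dz":0},
    {"dz":0},
    {"dz":0},
    {"dz":0},
    {"dz":0},
    {"dz":0},
    {"dz":0},
    {"dz":0},
    {"dz":0},
    {"dz":0},
  ],
  claw=0,
)

```text
invalid input
```

Request:
step_arm(
  plan=[
    {"dz":-20},
    {"dz":-50},
    {"dz":-90},
    {"dz":-120},
    {"dz":-120},
    {"dz":-120},
  ],
)

```text
invalid input
```

```bash
python3 - <<'E'
from workcell import arm
import cv2,numpy as np
t=arm.grab_frame("top");s=arm.grab_frame("side")
cv2.imwrite("pics/c2.png",np.hstack([cv2.resize(i,(400,400)) for i in (t[170:300,130:260,::-1],s[80:210,250:380,::-1])]))
E
python3 go.py .436 .036 .12 72.8
```

```text
t 1.3 d mm [-243.1 -102.4   31.1] r deg [  0.   -0.  -63.4]
```

View pics/c2.png

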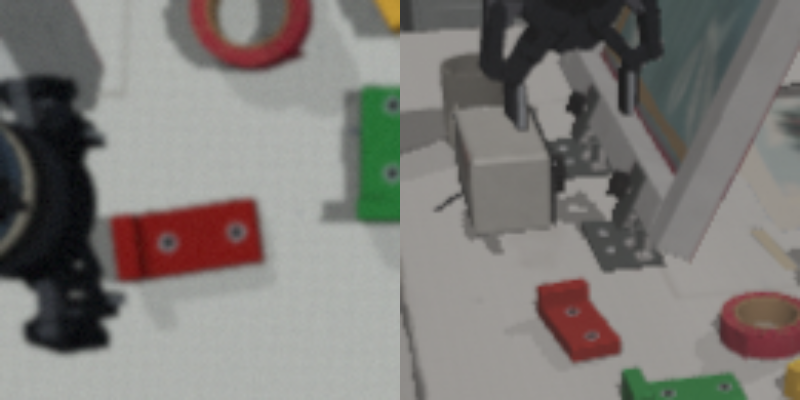

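The moves were refused because every row needs all six fields. The picture shows the gripper above red, still open, with red unmoved (top about (191,248)). I'll descend with full rows.

Request:
step_arm(
  plan=[
    {"dx":-1,"dy":0,"dz":40,"rx":0,"ry":0,"rz":0},
    {"dx":-1,"dy":0,"dz":80,"rx":0,"ry":0,"rz":0},
    {"dx":-1,"dy":0,"dz":110,"rx":0,"ry":0,"rz":0},
    {"dx":-1,"dy":0,"dz":130,"rx":0,"ry":0,"rz":0},
    {"dx":-1,"dy":0,"dz":140,"rx":0,"ry":0,"rz":0},
    {"dx":-1,"dy":0,"dz":148,"rx":0,"ry":0,"rz":0},
    {"dx":-1,"dy":0,"dz":148,"rx":0,"ry":0,"rz":0},
    {"dx":-1,"dy":0,"dz":148,"rx":0,"ry":0,"rz":0},
  ],
)

```text
time: 2.1
position: [0.4994, 0.2912, 0.0043]
eef_rot: [[-0.162, 0.987, 0.002], [0.987, 0.162, 0.001], [0.001, 0.002, -1.0]]
wrist_force: [-0.8, -0.4, -0.9]
opening: 1.0
grasp_force: 0.0
```

Request:
step_arm(
  plan=[
    {"dx":0,"dy":0,"dz":0,"rx":0,"ry":0,"rz":0},
    {"dx":0,"dy":0,"dz":0,"rx":0,"ry":0,"rz":0},
    {"dx":0,"dy":0,"dz":0,"rx":0,"ry":0,"rz":0},
    {"dx":0,"dy":0,"dz":0,"rx":0,"ry":0,"rz":0},
    {"dx":0,"dy":0,"dz":0,"rx":0,"ry":0,"rz":0},
    {"dx":0,"dy":0,"dz":0,"rx":0,"ry":0,"rz":0},
    {"dx":0,"dy":0,"dz":0,"rx":0,"ry":0,"rz":0},
    {"dx":0,"dy":0,"dz":0,"rx":0,"ry":0,"rz":0},
    {"dx":0,"dy":0,"dz":0,"rx":0,"ry":0,"rz":0},
    {"dx":0,"dy":0,"dz":0,"rx":0,"ry":0,"rz":0},
  ],
  claw=0,
)

```text
time: 3.1
position: [0.4986, 0.2905, 0.0029]
eef_rot: [[-0.161, 0.987, -0.0], [0.987, 0.161, 0.0], [0.0, -0.0, -1.0]]
wrist_force: [0.3, -0.2, 0.6]
opening: 0.0
grasp_force: 0.0
```

```bash
python3 - <<'E'
from workcell import arm
import cv2,numpy as np
t=arm.grab_frame("top");s=arm.grab_frame("side")
cv2.imwrite("pics/c3.png",np.hstack([cv2.resize(i,(400,400)) for i in (t[170:300,130:260,::-1],s[100:230,250:380,::-1])]))
s=arm.state();print(s["position"],s["opening"],s["grasp_force"])
E
```

```text
[0.49858703 0.29048786 0.00289981] 0.0011961894574576658 0.0
```

View pics/c3.png

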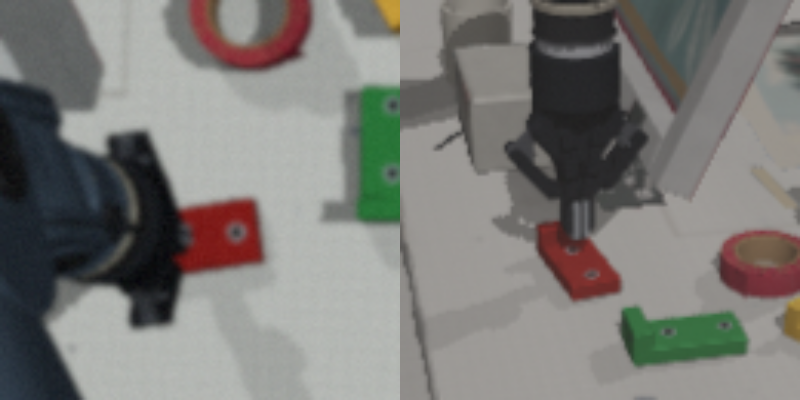

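The fingers shut above the plate, at side about (308,178), and red did not move. I'll compare the tip's projection with the reading.

```bash
cat >> m.py <<'E'
for n,o,a in(("red",red,1.6),("grey",grey,-.3),("blue",blue,2.1)):
    p,e=fit(o,[.45,0,a,.01]);print(n,"zfree",np.round(p,4),np.round(np.abs(e).mean(),2))
for z in(0,.01,.02,.03): print(z,proj("side",np.array([[.4986,.2905,z]])),proj("top",np.array([[.4986,.2905,z]])))
E
python3 m.py|tail -7
python3 -c "
from workcell import arm;import cv2
cv2.imwrite('pics/c4.png',cv2.resize(arm.grab_frame('side')[150:206,275:345,::-1],(700,560),interpolation=cv2.INTER_CUBIC))"
```

```text
red zfree [0.4982 0.2861 1.7337 0.0106] 0.53
grey zfree [ 0.459   0.0284 -0.2998  0.0085] 0.43
blue zfree [ 0.4851 -0.3173  2.0188  0.0088] 0.54
0 [[307.13932472 188.38293329]] [[191.68423876 247.63794755]]
0.01 [[307.09090299 185.17383067]] [[190.45931839 247.36384359]]
0.02 [[307.04205499 181.93647716]] [[189.21086924 247.08447452]]
0.03 [[306.99277506 178.67049804]] [[187.93820682 246.79968718]]
```

View pics/c4.png

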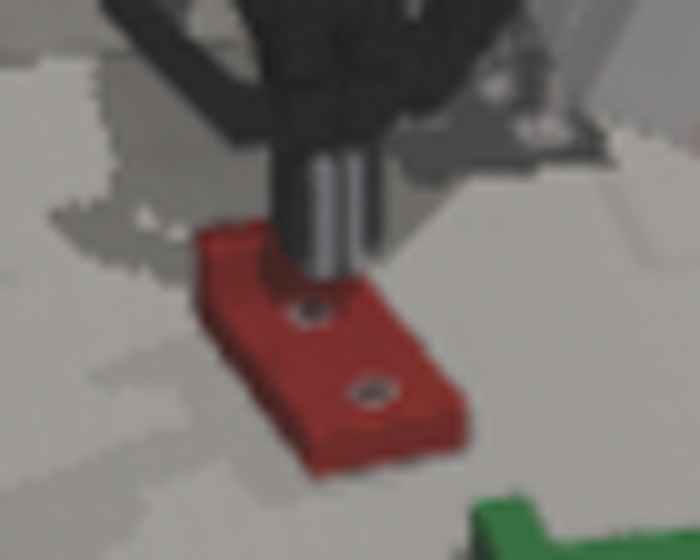

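```bash
cat >> m.py <<'E'
print("open",tri((164,242),(306.5,119)),"\nnow",tri((189.5,246.5),(308,178)))
for z in(.15,.163,.18): print(z,proj("side",np.array([[.4975,.2919,z]])),proj("top",np.array([[.4975,.2919,z]])))
E
python3 m.py|tail -5; python3 -c "
from workcell import arm;s=arm.state();print(s['joints'],s['effort'],s['wrist_force'],s['position'])"
```

```text
open (array([0.49749675, 0.28646133, 0.19988729]), array([ 0.07334312, -0.38764009, -0.56034807,  0.01471313])) 
now (array([0.49962479, 0.28600563, 0.03420262]), array([ 0.05140642, -0.27142189, -0.35514861,  0.00939393]))
0.15 [[305.84779033 136.92409211]] [[169.71535757 243.46921869]]
0.163 [[305.7724908  132.14197973]] [[167.53355901 242.9918083 ]]
0.18 [[305.67262449 125.79968445]] [[164.58329709 242.34624655]]
[ 4.11364328e-01  2.27884653e-01 -9.20695933e-02  1.25081482e+00
 -1.15294955e-05  1.82049709e+00] [ 1.61699313e-04 -3.96334040e+01  3.09479856e+01  1.74356017e-03
 -1.58216062e-04 -5.75870956e-06] [-0.08841115 -0.30661353  0.55371424] [0.49860631 0.29050375 0.00292591]
```

The tips sit about 30 mm above where the reading puts them, both open and shut, and no contact force shows. I'll correct for that: open, go 30 mm lower in steps while watching the force, then close.

Request:
step_arm(
  plan=[
    {"dx":0,"dy":0,"dz":0,"rx":0,"ry":0,"rz":0},
    {"dx":0,"dy":0,"dz":0,"rx":0,"ry":0,"rz":0},
    {"dx":0,"dy":0,"dz":0,"rx":0,"ry":0,"rz":0},
    {"dx":0,"dy":0,"dz":0,"rx":0,"ry":0,"rz":0},
    {"dx":0,"dy":0,"dz":0,"rx":0,"ry":0,"rz":0},
    {"dx":0,"dy":0,"dz":0,"rx":0,"ry":0,"rz":0},
    {"dx":0,"dy":0,"dz":0,"rx":0,"ry":0,"rz":0},
    {"dx":0,"dy":0,"dz":0,"rx":0,"ry":0,"rz":0},
  ],
  claw=1,
)

```text
time: 4.05
position: [0.4986, 0.2905, 0.0029]
eef_rot: [[-0.161, 0.987, 0.0], [0.987, 0.161, 0.0], [0.0, 0.0, -1.0]]
wrist_force: [-0.3, -1.0, 0.6]
opening: 1.003
grasp_force: 0.0
```

Request:
step_arm(
  plan=[
    {"dx":0,"dy":0,"dz":8,"rx":0,"ry":0,"rz":0},
    {"dx":0,"dy":0,"dz":14,"rx":0,"ry":0,"rz":0},
    {"dx":0,"dy":0,"dz":19,"rx":0,"ry":0,"rz":0},
    {"dx":0,"dy":0,"dz":23,"rx":0,"ry":0,"rz":0},
    {"dx":0,"dy":0,"dz":26,"rx":0,"ry":0,"rz":0},
    {"dx":0,"dy":0,"dz":28,"rx":0,"ry":0,"rz":0},
    {"dx":0,"dy":0,"dz":30,"rx":0,"ry":0,"rz":0},
    {"dx":0,"dy":0,"dz":30,"rx":0,"ry":0,"rz":0},
    {"dx":0,"dy":0,"dz":30,"rx":0,"ry":0,"rz":0},
  ],
)

```text
time: 4.95
position: [0.4987, 0.2906, -0.0269]
eef_rot: [[-0.161, 0.987, 0.0], [0.987, 0.161, 0.0], [0.0, 0.0, -1.0]]
wrist_force: [0.3, -0.2, -0.1]
opening: 1.001
grasp_force: 0.0
```

Request:
step_arm(
  plan=[
    {"dx":0,"dy":0,"dz":0,"rx":0,"ry":0,"rz":0},
    {"dx":0,"dy":0,"dz":0,"rx":0,"ry":0,"rz":0},
    {"dx":0,"dy":0,"dz":0,"rx":0,"ry":0,"rz":0},
    {"dx":0,"dy":0,"dz":0,"rx":0,"ry":0,"rz":0},
    {"dx":0,"dy":0,"dz":0,"rx":0,"ry":0,"rz":0},
    {"dx":0,"dy":0,"dz":0,"rx":0,"ry":0,"rz":0},
    {"dx":0,"dy":0,"dz":0,"rx":0,"ry":0,"rz":0},
    {"dx":0,"dy":0,"dz":0,"rx":0,"ry":0,"rz":0},
  ],
  claw=0,
)

```text
time: 5.75
position: [0.4992, 0.2907, -0.0264]
eef_rot: [[-0.161, 0.987, 0.001], [0.987, 0.161, 0.0], [0.0, 0.001, -1.0]]
wrist_force: [-0.3, 0.4, 5.3]
opening: 0.516
grasp_force: 62.2
```

Gripped at opening 0.516, which fits 46 mm. Lifting and carrying it.

Request:
step_arm(
  plan=[
    {"dx":0,"dy":0,"dz":-10,"rx":0,"ry":0,"rz":0},
    {"dx":0,"dy":0,"dz":-30,"rx":0,"ry":0,"rz":0},
    {"dx":0,"dy":0,"dz":-60,"rx":0,"ry":0,"rz":0},
    {"dx":0,"dy":0,"dz":-90,"rx":0,"ry":0,"rz":0},
    {"dx":0,"dy":0,"dz":-110,"rx":0,"ry":0,"rz":0},
    {"dx":0,"dy":0,"dz":-110,"rx":0,"ry":0,"rz":0},
    {"dx":0,"dy":0,"dz":-110,"rx":0,"ry":0,"rz":0},
  ],
)

```text
time: 6.45
position: [0.498, 0.2902, 0.0819]
eef_rot: [[-0.161, 0.987, -0.001], [0.987, 0.161, -0.001], [-0.0, -0.001, -1.0]]
wrist_force: [-0.7, 0.3, -2.6]
opening: 0.511
grasp_force: 61.7
```

```bash
python3 go.py .4318 .0369 .07 72.8;python3 -c "
from workcell import arm;s=arm.state();print(s['position'],s['opening'],s['grasp_force'],s['wrist_force'])"
```

```text
t 6.45 d mm [-239.4 -106.1   12.2] r deg [ -0.1  -0.  -63.5]
[0.49804544 0.29021941 0.08191538] 0.5108668451045204 61.7123007774353 [-0.71729103  0.25636477 -2.60136195]
```

Request:
step_arm(
  plan=[
    {"dx":-20,"dy":-9,"dz":0,"rx":0,"ry":0,"rz":-5},
    {"dx":-50,"dy":-22,"dz":0,"rx":0,"ry":0,"rz":-12},
    {"dx":-80,"dy":-35,"dz":0,"rx":0,"ry":0,"rz":-20},
    {"dx":-110,"dy":-49,"dz":0,"rx":0,"ry":0,"rz":-28},
    {"dx":-140,"dy":-62,"dz":0,"rx":0,"ry":0,"rz":-36},
    {"dx":-170,"dy":-75,"dz":0,"rx":0,"ry":0,"rz":-44},
    {"dx":-200,"dy":-89,"dz":0,"rx":0,"ry":0,"rz":-52},
    {"dx":-225,"dy":-100,"dz":5,"rx":0,"ry":0,"rz":-59},
    {"dx":-239,"dy":-106,"dz":12,"rx":0,"ry":0,"rz":-63.5},
    {"dx":-239,"dy":-106,"dz":12,"rx":0,"ry":0,"rz":-63.5},
    {"dx":-239,"dy":-106,"dz":12,"rx":0,"ry":0,"rz":-63.5},
  ],
)

```text
time: 7.55
position: [0.4308, 0.0378, 0.0688]
eef_rot: [[-0.954, 0.298, -0.004], [0.298, 0.954, 0.001], [0.004, -0.0, -1.0]]
wrist_force: [0.2, 0.6, -3.1]
opening: 0.514
grasp_force: 61.9
```

```bash
python3 go.py .4318 .0369 -.009 72.8; python3 - <<'E'
from workcell import arm
import cv2,numpy as np
t=arm.grab_frame("top");s=arm.grab_frame("side")
cv2.imwrite("pics/c5.png",np.hstack([cv2.resize(i,(400,400),interpolation=cv2.INTER_CUBIC) for i in (t[218:318,262:362,::-1],s[170:270,262:362,::-1])]))
E
```

```text
t 7.55 d mm [-1.6 -0.5 77.8] r deg [-0.  -0.2 -0.2]
```

View pics/c5.png

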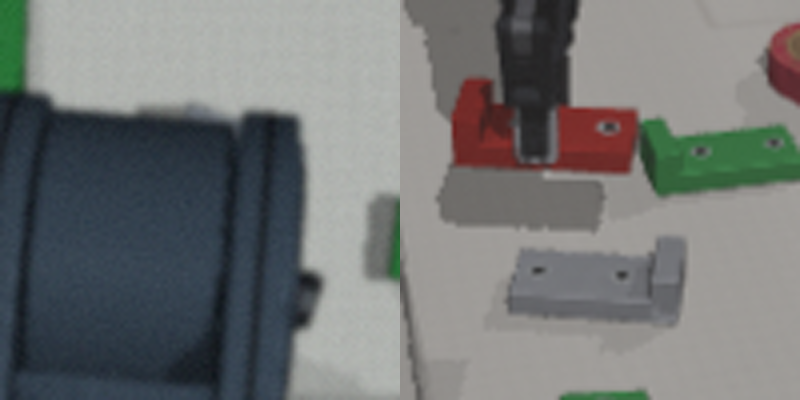

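Side view: red is held level with its leg on the left, opposite to grey. I'll check its pose in the hand from its corners here.

```bash
python3 - <<'E'
from h import *
o=[("side",262+u/4-.375,170+v/4-.375,m) for u,v,m in[(233,172,(-48,23,-8)),(55,163,(48,23,-8)),(238,108,(-48,-23,8)),(70,79,(48,-23,23))]]
uv=np.array([q[1:3] for q in o]);M=np.array([q[3] for q in o],float)
r=least_squares(lambda p:(proj("side",world([p[0],p[1],p[2],.1032],M))-uv).ravel(),[.43,.03,2.84]);print(r.x,np.round(r.fun,1))
d=r.x[:2]-np.array(arm.state()["position"])[:2];c,s=np.cos(2.842),np.sin(2.842);print("in red axes",d@[c,s],d@[-s,c])
E
```

```text
[0.43591769 0.0418892  2.84513464] [-0.   0.7  0.1  0.7  0.7 -0.5 -0.8 -1.2]
in red axes -0.002717246834261354 -0.004643695479957678
```

Request:
step_arm(
  plan=[
    {"dx":-1,"dy":0,"dz":25,"rx":0,"ry":0,"rz":0},
    {"dx":-1,"dy":0,"dz":45,"rx":0,"ry":0,"rz":0},
    {"dx":-1,"dy":0,"dz":58,"rx":0,"ry":0,"rz":0},
    {"dx":-1,"dy":0,"dz":66,"rx":0,"ry":0,"rz":0},
    {"dx":-1,"dy":0,"dz":72,"rx":0,"ry":0,"rz":0},
    {"dx":-1,"dy":0,"dz":75,"rx":0,"ry":0,"rz":0},
    {"dx":-1,"dy":0,"dz":77,"rx":0,"ry":0,"rz":0},
    {"dx":-1,"dy":0,"dz":77,"rx":0,"ry":0,"rz":0},
    {"dx":-1,"dy":0,"dz":77,"rx":0,"ry":0,"rz":0},
  ],
)

```text
time: 8.55
position: [0.434, 0.0372, -0.0055]
eef_rot: [[-0.955, 0.296, 0.001], [0.296, 0.955, -0.0], [-0.001, 0.0, -1.0]]
wrist_force: [-0.4, -1.3, -2.7]
opening: 0.517
grasp_force: 61.9
```

Request:
step_arm(
  plan=[
    {"dx":0,"dy":0,"dz":2,"rx":0,"ry":0,"rz":0},
    {"dx":0,"dy":0,"dz":3,"rx":0,"ry":0,"rz":0},
    {"dx":0,"dy":0,"dz":4,"rx":0,"ry":0,"rz":0},
    {"dx":0,"dy":0,"dz":4,"rx":0,"ry":0,"rz":0},
  ],
)

```text
time: 8.95
position: [0.4332, 0.0372, -0.0103]
eef_rot: [[-0.955, 0.296, -0.0], [0.296, 0.955, 0.0], [0.0, -0.0, -1.0]]
wrist_force: [-0.8, -0.6, -2.9]
opening: 0.51
grasp_force: 61.9
```

Request:
step_arm(
  plan=[
    {"dx":0,"dy":0,"dz":1,"rx":0,"ry":0,"rz":0},
    {"dx":0,"dy":0,"dz":1,"rx":0,"ry":0,"rz":0},
    {"dx":0,"dy":0,"dz":1,"rx":0,"ry":0,"rz":0},
  ],
)

```text
time: 9.25
position: [0.4334, 0.0372, -0.0105]
eef_rot: [[-0.955, 0.296, 0.0], [0.296, 0.955, -0.0], [-0.0, -0.0, -1.0]]
wrist_force: [-2.7, 0.2, 3.5]
opening: 0.516
grasp_force: 62.6
```

Contact: the force went from -2.9 to +3.5 N. I'll open only partly, then rise.

Request:
step_arm(
  plan=[
    {"dx":0,"dy":0,"dz":0,"rx":0,"ry":0,"rz":0},
    {"dx":0,"dy":0,"dz":0,"rx":0,"ry":0,"rz":0},
    {"dx":0,"dy":0,"dz":0,"rx":0,"ry":0,"rz":0},
    {"dx":0,"dy":0,"dz":0,"rx":0,"ry":0,"rz":0},
    {"dx":0,"dy":0,"dz":0,"rx":0,"ry":0,"rz":0},
    {"dx":0,"dy":0,"dz":-15,"rx":0,"ry":0,"rz":0},
    {"dx":0,"dy":0,"dz":-45,"rx":0,"ry":0,"rz":0},
    {"dx":0,"dy":0,"dz":-85,"rx":0,"ry":0,"rz":0},
    {"dx":0,"dy":0,"dz":-120,"rx":0,"ry":0,"rz":0},
    {"dx":0,"dy":0,"dz":-120,"rx":0,"ry":0,"rz":0},
  ],
  claw=0.9,
)

```text
time: 10.25
position: [0.4377, 0.037, 0.1149]
eef_rot: [[-0.955, 0.296, 0.011], [0.296, 0.955, -0.001], [-0.011, 0.003, -1.0]]
wrist_force: [0.6, 0.0, 1.0]
opening: 0.901
grasp_force: 0.0
```

```bash
python3 go.py .4834 -.3135 .09 206
```

```text
t 10.25 d mm [-147.2 -321.3   25.7] r deg [  -0.7    0.5 -133.2]
```

Request:
step_arm(
  plan=[
    {"dx":-10,"dy":-20,"dz":0,"rx":0,"ry":0,"rz":-8},
    {"dx":-22,"dy":-48,"dz":0,"rx":0,"ry":0,"rz":-16},
    {"dx":-35,"dy":-76,"dz":0,"rx":0,"ry":0,"rz":-24},
    {"dx":-48,"dy":-105,"dz":0,"rx":0,"ry":0,"rz":-32},
    {"dx":-62,"dy":-135,"dz":0,"rx":0,"ry":0,"rz":-40},
    {"dx":-76,"dy":-165,"dz":0,"rx":0,"ry":0,"rz":-48},
    {"dx":-90,"dy":-195,"dz":0,"rx":0,"ry":0,"rz":-56},
    {"dx":-104,"dy":-225,"dz":0,"rx":0,"ry":0,"rz":-64},
    {"dx":-118,"dy":-258,"dz":0,"rx":0,"ry":0,"rz":-72},
    {"dx":-132,"dy":-290,"dz":5,"rx":0,"ry":0,"rz":-80},
    {"dx":-147,"dy":-320,"dz":10,"rx":0,"ry":0,"rz":-88},
    {"dx":-147,"dy":-320,"dz":10,"rx":0,"ry":0,"rz":-96},
  ],
  claw=1,
)

```text
time: 11.45
position: [0.4783, -0.3155, 0.0963]
eef_rot: [[-0.193, -0.981, -0.002], [-0.981, 0.193, -0.0], [0.0, 0.002, -1.0]]
wrist_force: [-0.4, -0.4, 0.1]
opening: 0.995
grasp_force: 0.0
```

```bash
python3 go.py .4836 -.3141 .06 205.7; python3 - <<'E'
from workcell import arm
import cv2,numpy as np
t=arm.grab_frame("top");s=arm.grab_frame("side")
cv2.imwrite("pics/c6.png",np.hstack([cv2.resize(i,(400,400),interpolation=cv2.INTER_CUBIC) for i in (t[218:318,262:362,::-1],s[190:290,262:362,::-1])]))
E
```

```text
t 11.45 d mm [-2.5 -5.  36.3] r deg [  0.1   0.  -36.8]
```

View pics/c6.png

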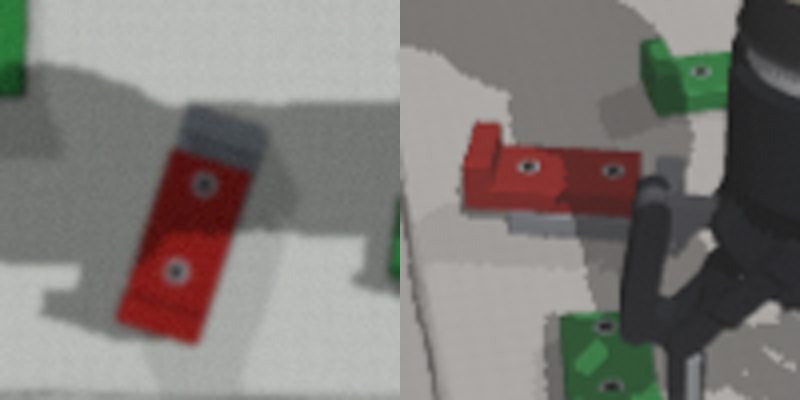

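Red lies on grey, sides in line, leg at the robot end (top crop leg corners (117,322) and (197,345)), with a small gap to grey's leg. I'll measure it for the next placing.

```bash
python3 - <<'E'
from h import *
o=[(262+u/4-.375,218+v/4-.375,m) for u,v,m in[(117,322,(48,-23,23)),(197,345,(48,23,23)),(174,148,(-48,-23,8)),(250,170,(-48,23,8))]]
uv=np.array([q[:2] for q in o]);M=np.array([q[2] for q in o],float)
r=least_squares(lambda p:(proj("top",world([p[0],p[1],p[2],.024],M))-uv).ravel(),[.43,.03,2.84]);print(r.x,np.round(r.fun,1))
g=np.array([.459,.0285]);a=-.2998;c,s=np.cos(a),np.sin(a);d=r.x[:2]-g;print("red in grey",d@[c,s],d@[-s,c])
E
```

```text
[0.43482001 0.03557182 2.86098209] [-0.6 -0.2  0.6  0.6 -0.9 -0.6  0.9  0.3]
red in grey -0.02518996850549726 -0.00038467226460575914
```

Request:
step_arm(
  plan=[
    {"dx":-2,"dy":-5,"dz":5,"rx":0,"ry":0,"rz":-8},
    {"dx":-2,"dy":-5,"dz":15,"rx":0,"ry":0,"rz":-16},
    {"dx":-2,"dy":-5,"dz":25,"rx":0,"ry":0,"rz":-24},
    {"dx":-2,"dy":-5,"dz":36,"rx":0,"ry":0,"rz":-32},
    {"dx":-2,"dy":-5,"dz":36,"rx":0,"ry":0,"rz":-37},
    {"dx":-2,"dy":-5,"dz":36,"rx":0,"ry":0,"rz":-37},
    {"dx":-2,"dy":-5,"dz":36,"rx":0,"ry":0,"rz":-37},
  ],
)

```text
time: 12.25
position: [0.4843, -0.3104, 0.063]
eef_rot: [[0.432, -0.902, 0.0], [-0.902, -0.432, 0.0], [-0.0, -0.0, -1.0]]
wrist_force: [0.2, -0.4, -0.3]
opening: 1.002
grasp_force: 0.0
```

```bash
python3 go.py .4836 -.3141 -.026 205.7
```

```text
t 12.25 d mm [ 3.   2.3 89. ] r deg [-0.   0.  -0.1]
```

Request:
step_arm(
  plan=[
    {"dx":3,"dy":2,"dz":30,"rx":0,"ry":0,"rz":0},
    {"dx":3,"dy":2,"dz":55,"rx":0,"ry":0,"rz":0},
    {"dx":3,"dy":2,"dz":70,"rx":0,"ry":0,"rz":0},
    {"dx":3,"dy":2,"dz":79,"rx":0,"ry":0,"rz":0},
    {"dx":3,"dy":2,"dz":84,"rx":0,"ry":0,"rz":0},
    {"dx":3,"dy":2,"dz":88,"rx":0,"ry":0,"rz":0},
    {"dx":3,"dy":2,"dz":88,"rx":0,"ry":0,"rz":0},
    {"dx":3,"dy":2,"dz":88,"rx":0,"ry":0,"rz":0},
  ],
)

```text
time: 13.05
position: [0.4844, -0.3151, -0.0241]
eef_rot: [[0.435, -0.901, 0.001], [-0.901, -0.435, -0.001], [0.002, -0.001, -1.0]]
wrist_force: [-0.1, 0.1, 0.3]
opening: 0.999
grasp_force: 0.0
```

Request:
step_arm(
  plan=[
    {"dx":0,"dy":0,"dz":0,"rx":0,"ry":0,"rz":0},
    {"dx":0,"dy":0,"dz":0,"rx":0,"ry":0,"rz":0},
    {"dx":0,"dy":0,"dz":0,"rx":0,"ry":0,"rz":0},
    {"dx":0,"dy":0,"dz":0,"rx":0,"ry":0,"rz":0},
    {"dx":0,"dy":0,"dz":0,"rx":0,"ry":0,"rz":0},
    {"dx":0,"dy":0,"dz":0,"rx":0,"ry":0,"rz":0},
    {"dx":0,"dy":0,"dz":0,"rx":0,"ry":0,"rz":0},
    {"dx":0,"dy":0,"dz":0,"rx":0,"ry":0,"rz":0},
  ],
  claw=0,
)

```text
time: 13.85
position: [0.4844, -0.3151, -0.0242]
eef_rot: [[0.435, -0.901, 0.001], [-0.901, -0.435, -0.001], [0.002, -0.001, -1.0]]
wrist_force: [0.1, -0.5, 5.6]
opening: 0.511
grasp_force: 61.8
```

Request:
step_arm(
  plan=[
    {"dx":0,"dy":0,"dz":-10,"rx":0,"ry":0,"rz":0},
    {"dx":0,"dy":0,"dz":-30,"rx":0,"ry":0,"rz":0},
    {"dx":0,"dy":0,"dz":-60,"rx":0,"ry":0,"rz":0},
    {"dx":0,"dy":0,"dz":-90,"rx":0,"ry":0,"rz":6},
    {"dx":0,"dy":0,"dz":-110,"rx":0,"ry":0,"rz":14},
    {"dx":0,"dy":0,"dz":-120,"rx":0,"ry":0,"rz":22},
    {"dx":0,"dy":0,"dz":-120,"rx":0,"ry":0,"rz":30},
    {"dx":0,"dy":0,"dz":-120,"rx":0,"ry":0,"rz":38},
    {"dx":0,"dy":0,"dz":-120,"rx":0,"ry":0,"rz":44},
    {"dx":0,"dy":0,"dz":-120,"rx":0,"ry":0,"rz":48},
    {"dx":0,"dy":0,"dz":-120,"rx":0,"ry":0,"rz":48},
  ],
)

```text
time: 14.95
position: [0.4829, -0.3138, 0.0937]
eef_rot: [[-0.378, -0.926, -0.002], [-0.926, 0.378, 0.002], [-0.001, 0.003, -1.0]]
wrist_force: [-1.1, -0.9, -2.9]
opening: 0.514
grasp_force: 61.5
```

```bash
python3 go.py .4609 .0277 .095 73
```

```text
t 14.95 d mm [-307.8  149.6   -0.6] r deg [ 0.2 -0.1 84.8]
```

Request:
step_arm(
  plan=[
    {"dx":-20,"dy":10,"dz":0,"rx":0,"ry":0,"rz":6},
    {"dx":-48,"dy":23,"dz":0,"rx":0,"ry":0,"rz":14},
    {"dx":-78,"dy":38,"dz":0,"rx":0,"ry":0,"rz":22},
    {"dx":-110,"dy":53,"dz":0,"rx":0,"ry":0,"rz":30},
    {"dx":-142,"dy":69,"dz":0,"rx":0,"ry":0,"rz":38},
    {"dx":-174,"dy":85,"dz":0,"rx":0,"ry":0,"rz":46},
    {"dx":-206,"dy":100,"dz":0,"rx":0,"ry":0,"rz":54},
    {"dx":-238,"dy":116,"dz":0,"rx":0,"ry":0,"rz":62},
    {"dx":-270,"dy":131,"dz":0,"rx":0,"ry":0,"rz":70},
    {"dx":-295,"dy":143,"dz":0,"rx":0,"ry":0,"rz":78},
    {"dx":-308,"dy":150,"dz":0,"rx":0,"ry":0,"rz":85},
    {"dx":-308,"dy":150,"dz":0,"rx":0,"ry":0,"rz":85},
  ],
)

```text
time: 16.15
position: [0.4604, 0.0293, 0.0944]
eef_rot: [[-0.956, 0.292, -0.002], [0.292, 0.956, 0.001], [0.002, 0.0, -1.0]]
wrist_force: [0.4, 0.8, -2.0]
opening: 0.51
grasp_force: 61.6
```

Request:
step_arm(
  plan=[
    {"dx":0,"dy":0,"dz":0,"rx":0,"ry":0,"rz":0},
    {"dx":0,"dy":0,"dz":0,"rx":0,"ry":0,"rz":0},
  ],
)

```text
time: 16.35
position: [0.4613, 0.0266, 0.0947]
eef_rot: [[-0.955, 0.295, -0.001], [0.295, 0.955, -0.0], [0.0, -0.001, -1.0]]
wrist_force: [0.1, 0.5, -3.3]
opening: 0.511
grasp_force: 61.6
```

```bash
python3 go.py .4609 .0277 .012 73
```

```text
t 16.35 d mm [ 0.7  1.  82.7] r deg [-0.  -0.  -0.2]
```

Request:
step_arm(
  plan=[
    {"dx":1,"dy":1,"dz":25,"rx":0,"ry":0,"rz":0},
    {"dx":1,"dy":1,"dz":48,"rx":0,"ry":0,"rz":0},
    {"dx":1,"dy":1,"dz":62,"rx":0,"ry":0,"rz":0},
    {"dx":1,"dy":1,"dz":71,"rx":0,"ry":0,"rz":0},
    {"dx":1,"dy":1,"dz":77,"rx":0,"ry":0,"rz":0},
    {"dx":1,"dy":1,"dz":81,"rx":0,"ry":0,"rz":0},
    {"dx":1,"dy":1,"dz":83,"rx":0,"ry":0,"rz":0},
    {"dx":1,"dy":1,"dz":83,"rx":0,"ry":0,"rz":0},
    {"dx":1,"dy":1,"dz":83,"rx":0,"ry":0,"rz":0},
  ],
)

```text
time: 17.25
position: [0.4614, 0.0286, 0.0126]
eef_rot: [[-0.955, 0.296, 0.001], [0.296, 0.955, -0.0], [-0.001, 0.0, -1.0]]
wrist_force: [-0.1, 0.0, -1.8]
opening: 0.511
grasp_force: 61.6
```

Request:
step_arm(
  plan=[
    {"dx":0,"dy":0,"dz":1,"rx":0,"ry":0,"rz":0},
    {"dx":0,"dy":0,"dz":2,"rx":0,"ry":0,"rz":0},
    {"dx":0,"dy":0,"dz":3,"rx":0,"ry":0,"rz":0},
    {"dx":0,"dy":0,"dz":3,"rx":0,"ry":0,"rz":0},
  ],
)

```text
time: 17.65
position: [0.4607, 0.0286, 0.0087]
eef_rot: [[-0.955, 0.296, -0.0], [0.296, 0.955, 0.0], [0.0, -0.0, -1.0]]
wrist_force: [-0.6, -0.5, -1.5]
opening: 0.506
grasp_force: 61.6
```

Request:
step_arm(
  plan=[
    {"dx":0,"dy":0,"dz":1,"rx":0,"ry":0,"rz":0},
    {"dx":0,"dy":0,"dz":1,"rx":0,"ry":0,"rz":0},
    {"dx":0,"dy":0,"dz":1,"rx":0,"ry":0,"rz":0},
  ],
)

```text
time: 17.95
position: [0.4609, 0.0286, 0.0079]
eef_rot: [[-0.955, 0.296, 0.0], [0.296, 0.955, 0.0], [-0.0, 0.0, -1.0]]
wrist_force: [0.2, -0.5, -1.3]
opening: 0.51
grasp_force: 61.6
```

Request:
step_arm(
  plan=[
    {"dx":0,"dy":0,"dz":0.5,"rx":0,"ry":0,"rz":0},
    {"dx":0,"dy":0,"dz":0.8,"rx":0,"ry":0,"rz":0},
    {"dx":0,"dy":0,"dz":0.8,"rx":0,"ry":0,"rz":0},
  ],
)

```text
time: 18.25
position: [0.4609, 0.0286, 0.0078]
eef_rot: [[-0.955, 0.296, 0.0], [0.296, 0.955, -0.0], [-0.0, 0.0, -1.0]]
wrist_force: [-3.5, 0.0, 3.5]
opening: 0.509
grasp_force: 62.3
```

Contact. Release and rise, then move clear for a look.

Request:
step_arm(
  plan=[
    {"dx":0,"dy":0,"dz":0,"rx":0,"ry":0,"rz":0},
    {"dx":0,"dy":0,"dz":0,"rx":0,"ry":0,"rz":0},
    {"dx":0,"dy":0,"dz":0,"rx":0,"ry":0,"rz":0},
    {"dx":0,"dy":0,"dz":0,"rx":0,"ry":0,"rz":0},
    {"dx":0,"dy":0,"dz":0,"rx":0,"ry":0,"rz":0},
    {"dx":0,"dy":0,"dz":-15,"rx":0,"ry":0,"rz":0},
    {"dx":0,"dy":0,"dz":-45,"rx":0,"ry":0,"rz":0},
    {"dx":0,"dy":0,"dz":-85,"rx":0,"ry":0,"rz":0},
    {"dx":0,"dy":0,"dz":-120,"rx":0,"ry":0,"rz":0},
    {"dx":0,"dy":0,"dz":-120,"rx":0,"ry":0,"rz":0},
  ],
  claw=0.9,
)

```text
time: 19.25
position: [0.465, 0.0283, 0.1333]
eef_rot: [[-0.955, 0.296, 0.011], [0.296, 0.955, -0.001], [-0.011, 0.002, -1.0]]
wrist_force: [0.3, 0.5, 0.3]
opening: 0.901
grasp_force: 0.0
```

Request:
step_arm(
  plan=[
    {"dx":0,"dy":40,"dz":0,"rx":0,"ry":0,"rz":0},
    {"dx":0,"dy":80,"dz":0,"rx":0,"ry":0,"rz":0},
    {"dx":0,"dy":120,"dz":0,"rx":0,"ry":0,"rz":0},
    {"dx":0,"dy":160,"dz":0,"rx":0,"ry":0,"rz":0},
    {"dx":0,"dy":200,"dz":0,"rx":0,"ry":0,"rz":0},
    {"dx":0,"dy":220,"dz":0,"rx":0,"ry":0,"rz":0},
    {"dx":0,"dy":220,"dz":0,"rx":0,"ry":0,"rz":0},
  ],
)

```text
time: 19.95
position: [0.5258, 0.2412, 0.1255]
eef_rot: [[-0.956, 0.293, -0.001], [0.293, 0.956, 0.0], [0.001, -0.0, -1.0]]
wrist_force: [0.2, -0.3, -0.4]
opening: 0.898
grasp_force: 0.0
```

```bash
python3 - <<'E'
from workcell import arm
import cv2,numpy as np
t=arm.grab_frame("top");s=arm.grab_frame("side")
cv2.imwrite("pics/c7.png",np.hstack([cv2.resize(i,(400,400),interpolation=cv2.INTER_CUBIC) for i in (t[218:318,262:362,::-1],s[190:290,262:362,::-1])]))
E
```

```text
(no output)
```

View pics/c7.png

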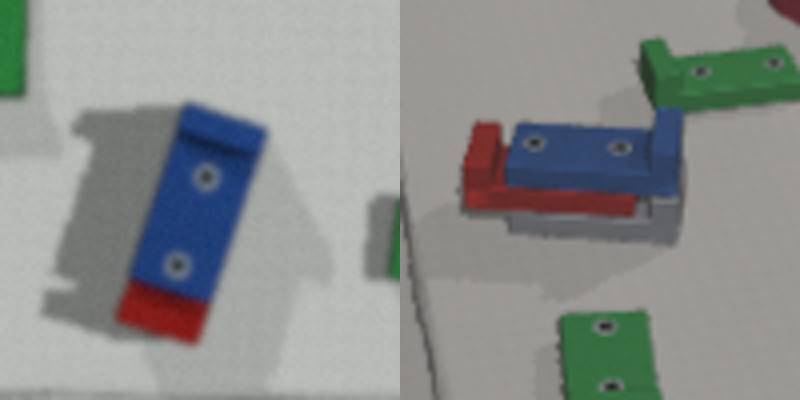

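The pile stands flat and aligned: blue's leg is above grey's (top crop (182,102) to (267,128)), and red's leg sits at the other end with a gap. The gripper is clear, so I'm handing in.

```bash
python3 -c "
from workcell import arm;print(arm.job_done())"
```

```text
the job is handed in; nothing more can be done
None
```

The job is handed in at about 20 s: red lies reversed on grey and blue on red facing as grey does, and the last pictures show the pile flat, in line and clear of the gripper; no verdict was returned.

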